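# Set the scoring-post cap of a tile cutter

## Task

Set the floating wheel post of the tile cutter: first slide the carriage along its rails until it rests against the two rubber buffers at the end of the cutter, then screw the knurled cap on top of the carriage down (clockwise) until it bottoms out on its boss, and back it off a quarter turn so that the post can swivel. Finish still gripping the cap at that setting, with the carriage still against the buffers, so that a colleague can lock it: do not let go at the end. Leave the other things on the bench where they are.

Things in the scene. Friction and masses are not known exactly. Their poses are not given: they have to be found in the camera images.
- cutter: Manual rail tile cutter, fixed: bed 180 x 560 mm with rubber top 30 mm high, a grey casting (104 x 36 mm, 94 mm high) at each end, two steel guide rails (16 mm diameter, 60 mm apart, axes 80 mm high) along its y axis. Origin: centre of the bed at bench height, z up. A low fence bar lies at its +y end.
- stop (a point): Midpoint between the faces of the two black rubber buffers (28 mm diameter), 80 mm above the bench. They sit on the rails at the cutter's -y end only (the robot's right at yaw 0) and are the carriage's end stop; the cap's axis is 50 mm from this point when the carriage touches them.
- carriage (a joint): Carriage position along the rails, m: 0 against the buffers, growing towards the cutter's +y, to 0.31. Dark steel body 98 (across the rails) x 140 x 34 mm, top 98 mm above the bench, from 50 mm on the buffer side of the cap's axis to 90 mm on the other. About 4 N of friction; stays where left; may be moved by its handle, body or cap.
- handle_grip (a point): Middle of the carriage's rubber handle grip, 142 mm above the bench, 175 mm from the cap's axis in the cutter's +y. The grip is a round bar of 22 mm diameter and 100 mm length in the plane of the slide, rising about 20 degrees towards +y.
- cap: Knurled round steel cap, coin slot across its top along its x axis, captive on a vertical thread at the carriage's buffer end: 34 mm diameter, 24 mm tall. Origin: centre of its underside, 112 mm above the bench when bottomed, z up. Below it a 30 mm boss stands 14 mm above the carriage's top; nothing else is higher than that top within 70 mm of its axis. It travels with the carriage.
- cap_turn (a joint): Turn of the cap on its thread, rad: 0 when bottomed out on the boss (a hard stop), growing as it is unscrewed (anticlockwise seen from above); right-hand thread, 2.5 mm of rise a turn. It begins 2 to 3.8 rad above the bottom, turns with about 0.12 N m of friction and stays where it is left.
- tile: White tile 150 x 100 x 7 mm lying loose on the cutter's bed under the rails. Leave alone. Origin: centre of its underside.
- bowl: Black mixing bowl, 130 mm wide, 95 mm high. Leave alone. Origin: centre of its underside.
- jug: Clear jug with a handle, 100 mm wide, 130 mm high. Leave alone. Origin: centre of its underside.
- cork: Cork stopper, 28 mm wide, 32 mm high. Leave alone. Origin: centre of its underside.
- mould: Terracotta ring in a grey clay dam, filled with plaster, 100 mm wide, 45 mm high. Leave alone. Origin: centre of its underside.
- nippers: Tile nippers lying flat, red handles, 180 mm long along x, 18 mm high. Leave alone. Origin: at bench height near the middle.
- tiles: Stack of four tiles, 100 x 100 mm, 28 mm high. Leave alone. Origin: centre of its underside.
- brush: Brush lying flat, about 190 mm long along its x. Leave alone. Origin: its underside.

How it is judged:
By the outcome, as a careful person would: the job done as asked, in the order asked, and still so for the second after the job is handed in, while the arm keeps its last pose, push and grip.
It also fails if it takes over 58 s, if anything falls off the work surface, if the arm or the gripper's body presses on something with over 40 N, if the wrist force passes 120 N, or if a joint passes its speed limit or range.

## Robot

A 6-joint arm with a two-finger parallel gripper is mounted at the origin on the work surface. World frame = base frame: x ahead of the robot, y to its left, z up, the work surface at z = 0. Lengths are in m, angles in rad, forces in N, time in s.
With the tool pointing down it reaches from about 0.3 to 0.875 m from the base axis. Payload 6.4 kg.
Tool frame: the origin (TCP) lies between the finger pads, 19 mm behind the fingertips; this is the grasp point; z points along the fingers, y is the line along which they close (so a half turn about z gives the same grasp; the last joint's range is limited). The gripper opens to 85 mm and grips with 20 to 120 N. Pads are 22 mm wide; open, the fingers measure 114 mm over their backs; the gripper's body (76 mm by 85 mm) begins 54 mm behind the grasp point. The pads swing forward as they close: fully open they stand 13 mm farther back than shut.
Start: joints at [-0.206, 0.181, 1.607, -0, 1.354, -0.206], TCP at [0.575, 0, 0.25] pointing down, gripper open.
Joint ranges: [-2.99, 2.99], [-0.89, 2.07], [0.3, 2.58], [-1.14, 4.28], [0, 2.63], [-3.12, 3.12]. Speed limits (rad/s): [2.57, 2.57, 3.01, 3.14, 3.14, 3.14].

## Interface

Orientations are given as a unit quaternion [w, x, y, z].
In Python, from bench import ctrl gives the robot as it stands. The module is installed in compiled form; this text tells all that it offers.
- The arm moves only by the tool servo_tool, never from a script. Its argument "commands" is a list of rows, each a list of 3 entries, a list of its own where there are three numbers: the shift along the tool's x, y, z in mm, then the turn about the tool's z in rad, then the finger opening in mm, from 0 to 85.4. In form: [[[dx, dy, dz], turn, jaw], ...]. A call has 1 to 20 rows; each row shifts and turns the commanded pose from where the row before left it, along the tool's axes as they then stand; what a row does not reach is not made up. A row lasts 1/8 s, in which the tool goes at most 62.5 mm and 10.7 degrees, less where a joint would pass 70% of its speed; a pose out of reach is approached as far as the arm can. A call with a gripper value outside its range is refused whole. The fingers move at their own pace and stop on an object; the grip force is fixed at half the most. Time passes only in rows, so rows that do not move let the fingers close. It gives the time, the measured TCP pose, the force, the opening and the grip force at its end, in the units of the state.
- ctrl.get_obs(): the state, without advancing time (a new reading comes with each control period).
- ctrl.camera(name): name is "scene" or "side" or "wrist"; returns a dict with "color" (480x640x3 uint8, red, green, blue), "z_map" (480x640 float32, m along the optical axis (not along the pixel's ray), 0 where there is no reading), "fx", "fy", "cx", "cy" (pixels), "k1" (the pictures are not rectified: a ray, as slopes to the right and down, at radius r is drawn at 1 + k1 r^2 times it, then the intrinsics apply), "R" (3x3) and "t" (3): a world point X has camera coordinates R X + t. Camera axes: x right, y down, z forward; pixel columns grow to the right and rows downward; lengths in m; the calibration is good to about 2 mm. A picture is of the moment at which its call begins.
- ctrl.hand_in(): hands the job in; it is judged then, once.
The state is a dict: "time_s": time; "q": joint angles; "dq": joint speeds; "joint_efforts": joint torques, N m; "eef_pos": TCP position; "eef_rot": TCP orientation; "wrist_force": force on the tool from outside, world axes, zero at the start; "torque": the same for the moment, N m; "opening": opening from 0.0 (shut) to 1.0 (fully open); "grasp_force": force on a finger pad.
Only numpy, scipy, OpenCV 4.12 (cv2) and the standard library are available. Lean on these libraries where they do the work, as an engineer would, in place of code of your own. Each camera call takes 0.05 s, during which the arm holds its last target. There are 200 camera calls.

## Working session

There is one attempt and no reset: what is moved stays moved. The work goes in short steps, Python scripts to look and compute and a tool call to move; the robot and the scene stay as the last step left them, time stands still between calls to the robot, and variables do not carry over. Pictures are saved under pics/ and viewed, at most 10 in all, crops included, and the job is handed in when it is done.

Besides the shell and the picture viewer there is one more tool, called after "Request:" as a command line: name --argument value ..., lists and objects as JSON in quotes. servo_tool: Moves the arm, as the interface text tells. Its arguments: {"type":"object","properties":{"commands":{"type":"array"}},"required":["commands"]}

```bash
mkdir -p pics; cat > h.py <<'E'
import numpy as np, cv2
from bench import ctrl
def snap(n,f):
    c=ctrl.camera(n); cv2.imwrite(f'pics/{f}.png',c['color'][...,::-1])
    np.savez(f'{f}.npz',**{k:v for k,v in c.items()}); return c
def K(c): return np.array([[c['fx'],0,c['cx']],[0,c['fy'],c['cy']],[0,0,1.]])
def ray(c,uv):
    uv=np.atleast_2d(np.float64(uv))
    p=cv2.undistortPoints(uv.reshape(-1,1,2),K(c),np.array([float(c['k1']),0,0,0])).reshape(-1,2)
    return np.c_[p,np.ones(len(p))]
def plane(c,uv,z):
    R,t=c['R'],c['t']; d=ray(c,uv)@R; o=-R.T@t
    return o+d*((z-o[2])/d[:,2])[:,None]
def depth(c,uv):
    uv=np.atleast_2d(uv); zz=np.array([c['z_map'][int(v),int(u)] for u,v in uv])
    return (ray(c,uv)*zz[:,None]-c['t'])@c['R']
def cloud(c):
    v,u=np.mgrid[:480,:640]; uv=np.c_[u.ravel(),v.ravel()]
    P=(ray(c,uv)*c['z_map'].ravel()[:,None]-c['t'])@c['R']
    P[c['z_map'].ravel()<=0]=np.nan
    return P.reshape(480,640,3)
E
python3 - <<'E'
from h import *
a=snap('scene','s0');b=snap('side','d0')
for c in(a,b): print(c['fx'],c['k1'],-c['R'].T@c['t'],c['R'][2])
print({k:np.round(v,3) for k,v in ctrl.get_obs().items()})
E
```

```text
450.5424718222981 -0.0937501699519763 [0.97516274 0.73187009 0.75897724] [-0.42274123 -0.67282012 -0.60712679]
580.1947413234416 -0.0986368718280108 [-0.16049857 -1.03201166  1.30598534] [ 0.39609698  0.60895113 -0.68723046]
{'time_s': np.float64(0.1), 'q': array([-0.206,  0.181,  1.608, -0.   ,  1.354, -0.206]), 'dq': array([ 0.001, -0.002, -0.003,  0.001,  0.001,  0.001]), 'joint_efforts': array([-0.0000e+00, -4.4587e+01, -3.5224e+01, -0.0000e+00,  4.0000e-03,
        0.0000e+00]), 'eef_pos': array([0.575, 0.   , 0.249]), 'eef_rot': array([-0.001,  0.707,  0.707, -0.   ]), 'wrist_force': array([ 0.655,  0.086, -0.008]), 'torque': array([ 0.04 , -0.036, -0.048]), 'grasp_force': np.float64(0.0), 'opening': np.float64(1.001)}
```

View pics/s0.png

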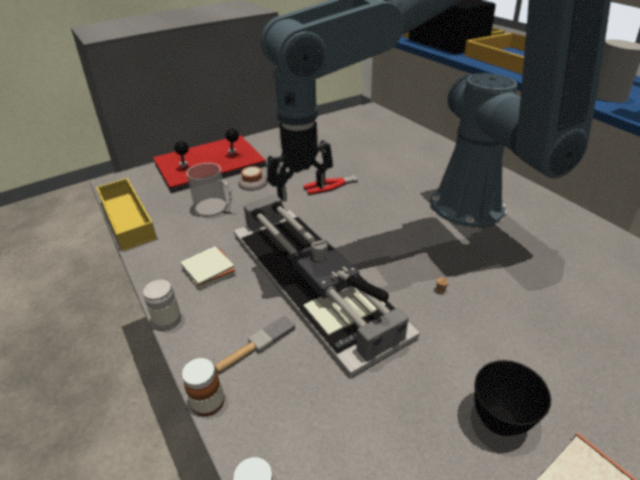

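View pics/d0.png

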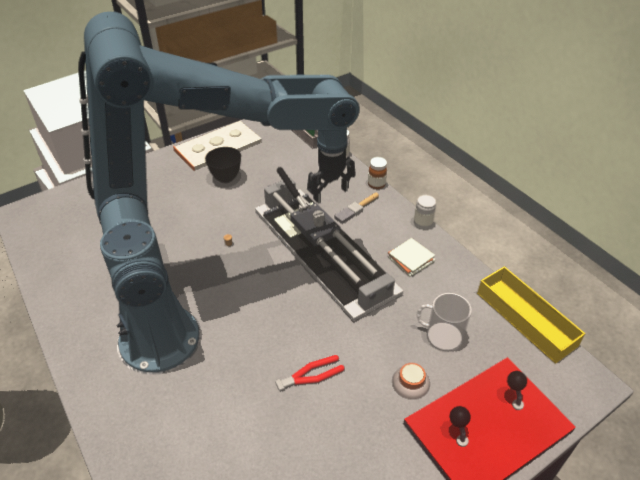

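The scene view shows the cutter with its +y casting at (380,332), its −y casting at (265,213) and the cap near (319,247). In the side view the cap is near (319,213) and the buffer-end casting at (375,290). I'll enlarge both.

```bash
python3 - <<'E'
from h import *
a=dict(np.load('s0.npz'));b=dict(np.load('d0.npz'))
A=cv2.resize(a['color'][190:370,230:430],None,fx=2.9,fy=2.9,interpolation=2)
B=cv2.resize(b['color'][160:310,250:410],None,fx=3,fy=3,interpolation=2)
# side by side 800x~520
A=cv2.resize(A,(400,360));B=cv2.resize(B,(400,375))
im=np.zeros((375,800,3),np.uint8);im[:360,:400]=A;im[:,400:]=B
cv2.imwrite('pics/c0.png',im[...,::-1])
for n,c in(('s',a),('d',b)):
    P=cloud(c)
    print(n,'cap',depth(c,[(319,247) if n=='s' else (319,213)]))
    m=(P[...,2]>.120)&(P[...,2]<.16)&(P[...,0]>.35)&(P[...,0]<.85)&(abs(P[...,1])<.25)
    N,l,st,ce=cv2.connectedComponentsWithStats(m.astype(np.uint8))
    for i in range(1,N):
        if st[i,4]>15: print(st[i],np.nanmedian(P[l==i],0).round(3),P[l==i].min(0).round(3),P[l==i].max(0).round(3))
    # bed outline: z 0.02-0.035
    for lo,hi in((.022,.038),(.087,.106)):
        m=(P[...,2]>lo)&(P[...,2]<hi)&(P[...,0]>.35)&(P[...,0]<.85)&(abs(P[...,1])<.4)
        N,l,st,ce=cv2.connectedComponentsWithStats(m.astype(np.uint8))
        for i in range(1,N):
            if st[i,4]>60:
                r=cv2.minAreaRect(P[l==i][:,:2].astype(np.float32)); print(lo,st[i,:5],np.round(r[0],3),np.round(r[1],3),round(r[2],1),np.median(P[l==i][:,2]).round(3))
E
```

```text
s cap [[0.57323374 0.06745859 0.13733891]]
[311 240  16  15 200] [0.571 0.062 0.135] [0.549 0.039 0.121] [0.586 0.075 0.14 ]
[342 273  33  22 297] [0.574 0.211 0.14 ] [0.56  0.152 0.12 ] [0.58 0.25 0.16]
0.022 [201 198  30  14 131] [ 0.655 -0.382] [0.08  0.035] 0.0 0.03
0.022 [291 214  31  26 167] [ 0.486 -0.151] [0.154 0.017] 89.8 0.029
0.022 [270 216  41  35 584] [ 0.537 -0.145] [0.162 0.048] 88.8 0.029
0.022 [ 234  221  185  152 4959] [0.571 0.028] [0.18  0.563] 0.7 0.029
0.022 [ 181  246   54   38 1096] [ 0.769 -0.155] [0.106 0.107] 4.5 0.027
0.022 [341 287  42  37 602] [0.541 0.179] [0.046 0.102] 2.5 0.036
0.022 [381 301  15  10  74] [0.489 0.215] [0.02  0.031] 1.9 0.029
0.087 [197 181  25  12 134] [ 0.658 -0.389] [0.075 0.021] 0.2 0.096
0.087 [244 194  39  29 414] [ 0.562 -0.211] [0.105 0.104] 15.7 0.093
0.087 [ 275  230   84   74 1648] [0.568 0.046] [0.099 0.3  ] 0.4 0.097
0.087 [357 306  52  36 840] [0.569 0.284] [0.104 0.062] 6.3 0.093
d cap [[0.56888672 0.05278693 0.13995873]]
[282 176  21  26 180] [0.563 0.203 0.139] [0.553 0.146 0.12 ] [0.577 0.249 0.158]
[313 211  12  12 107] [0.564 0.05  0.133] [0.547 0.035 0.12 ] [0.585 0.071 0.143]
0.022 [284 196  15  16 106] [0.591 0.24 ] [0.036 0.072] 0.8 0.031
0.022 [ 262  202  141  116 2893] [0.564 0.021] [0.182 0.558] 0.6 0.029
0.022 [340 229  47  45 268] [ 0.646 -0.062] [0.024 0.229] 0.2 0.029
0.022 [324 237  51  46 682] [ 0.598 -0.071] [0.047 0.216] 0.6 0.029
0.022 [388 238  46  33 805] [ 0.771 -0.157] [0.11  0.108] 5.2 0.028
0.087 [264 181  24  14 147] [0.549 0.284] [0.038 0.074] 87.6 0.092
0.087 [290 203  50  38 891] [0.566 0.074] [0.102 0.154] 1.2 0.096
0.087 [357 268  38  29 518] [ 0.565 -0.226] [0.108 0.077] 7.7 0.093
0.087 [434 299  17  10  64] [ 0.666 -0.391] [0.011 0.055] 81.3 0.097
```

View pics/c0.png

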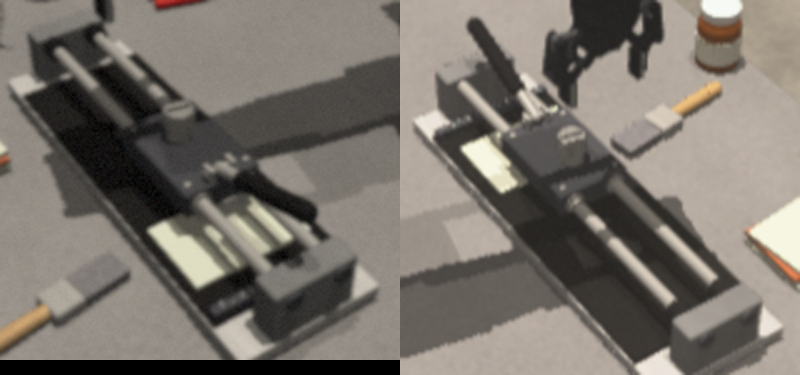

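The crops show the cap at about (178,125) on the left half and the carriage mid-rail. The rails to the −y casting are free, with the buffers at their end. I'll turn the wrist a quarter turn anticlockwise so the screwing needs no regrasp, and go over the cap at about (0.567, 0.055).

Request:
servo_tool --commands '[[[28, -4, 0], -0.18, 85], [[0, 0, 0], -0.18, 85], [[0, 0, 0], -0.18, 85], [[0, 0, 0], -0.18, 85], [[0, 0, 0], -0.18, 85], [[0, 0, 0], -0.18, 85], [[0, 0, 0], -0.18, 85], [[0, 0, 0], -0.18, 85], [[0, 0, 0], -0.13, 85], [[4, 27, 20], 0, 85], [[0, 0, 20], 0, 85], [[0, 0, 0], 0, 85], [[0, 0, 0], 0, 85]]'

```text
time_s: 1.72
eef_pos: [0.5673, 0.0548, 0.2105]
eef_rot: [0.0, 0.001, 1.0, -0.0]
wrist_force: [-0.4, -0.4, 0.7]
opening: 0.994
grasp_force: 0.0
```

```bash
python3 - <<'E'
from h import *
c=snap('wrist','w0'); o=ctrl.get_obs(); print(o['eef_pos'],o['eef_rot'],o['q'],o['time_s'],-c['R'].T@c['t'])
P=cloud(c); m=(P[...,2]>.130)&(P[...,2]<.150)
m=cv2.morphologyEx(m.astype(np.uint8),cv2.MORPH_OPEN,np.ones((3,3)))
N,l,st,ce=cv2.connectedComponentsWithStats(m)
for i in range(1,N):
    if st[i,4]>100: 
        Q=P[l==i]; print(st[i],ce[i],np.median(Q,0),cv2.minEnclosingCircle(Q[:,:2].astype(np.float32)))
E
```

```text
[0.56759243 0.05471186 0.21089109] [ 6.30965768e-04  5.88442376e-04  9.99999624e-01 -8.81535603e-05] [-1.11969363e-01  2.06888933e-01  1.65842004e+00 -3.65366425e-05
  1.27500997e+00 -1.68157818e+00] 1.775 [0.5005244  0.05485133 0.33364271]
[ 289  233   72   70 3825] [324.36496732 268.45699346] [0.5659546  0.05531343 0.1363647 ] ((0.5674458742141724, 0.055599018931388855), 0.018005700781941414)
[ 551  247   89   44 3292] [599.39732685 267.05558931] [0.56523934 0.19433425 0.13755639] ((0.5668520927429199, 0.19522424042224884), 0.02384292148053646)
```

View pics/w0.png

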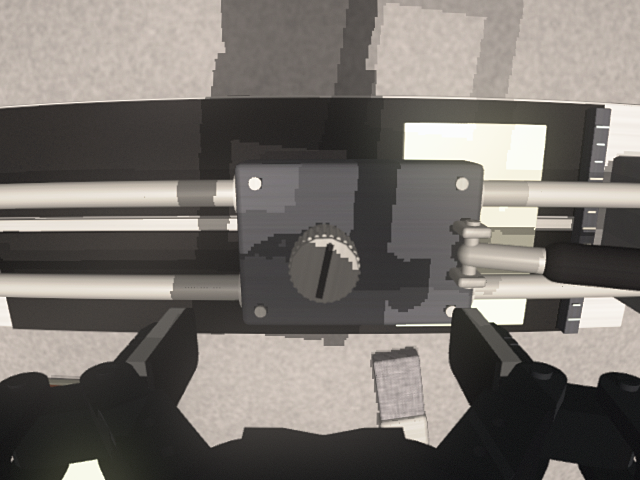

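The wrist view shows the cap at (324,268) with its slot about 12° off vertical. It's centred between the open fingers within 1 mm, so I'll descend and close.

Request:
servo_tool --commands '[[[1, 1, 25], 0, 85], [[0, 0, 25], 0, 85], [[0, 0, 20], 0, 85], [[0, 0, 16], 0, 85], [[0, 0, 0], 0, 60], [[0, 0, 0], 0, 45], [[0, 0, 0], 0, 30], [[0, 0, 0], 0, 25], [[0, 0, 0], 0, 25], [[0, 0, 0], 0, 25], [[0, 0, 0], 0, 25]]'

```text
time_s: 3.15
eef_pos: [0.5669, 0.0559, 0.1254]
eef_rot: [0.001, 0.0, 1.0, -0.0]
wrist_force: [-1.5, -0.2, 5.6]
opening: 0.382
grasp_force: 59.2
```

```bash
python3 - <<'E'
from h import *
b=dict(np.load('d0.npz'));print(plane(b,[(360,280),(376,272),(319,241)],.088), plane(b,[(360,280),(376,272)],.08))
E
```

```text
[[ 0.53988785 -0.19676718  0.088     ]
 [ 0.59581992 -0.19774739  0.088     ]
 [ 0.53124469 -0.00344075  0.088     ]] [[ 0.54448815 -0.19128111  0.08      ]
 [ 0.60078759 -0.19226776  0.08      ]]
```

Request:
servo_tool --commands '[[[0, -5, 0], 0, 25], [[0, -10, 0], 0, 25], [[0, -15, 0], 0, 25], [[0, -15, 0], 0, 25], [[0, -15, 0], 0, 25], [[0, -10, 0], 0, 25], [[0, -5, 0], 0, 25], [[0, 0, 0], 0, 25]]'

```text
time_s: 4.15
eef_pos: [0.5668, -0.0192, 0.1254]
eef_rot: [0.001, 0.001, 1.0, -0.0]
wrist_force: [-1.2, 0.3, 6.0]
opening: 0.376
grasp_force: 59.4
```

Request:
servo_tool --commands '[[[0, -10, 0], 0, 25], [[0, -15, 0], 0, 25], [[0, -15, 0], 0, 25], [[0, -15, 0], 0, 25], [[0, -15, 0], 0, 25], [[0, -15, 0], 0, 25], [[0, -10, 0], 0, 25], [[0, -7, 0], 0, 25], [[0, -4, 0], 0, 25], [[0, -2, 0], 0, 25]]'

```text
time_s: 5.4
eef_pos: [0.5668, -0.1266, 0.1254]
eef_rot: [0.001, 0.0, 1.0, 0.0]
wrist_force: [-1.6, 3.8, 6.3]
opening: 0.382
grasp_force: 59.6
```

Friction shows as about +4 N in y. Now I'll creep to contact.

Request:
servo_tool --commands '[[[0, -3, 0], 0, 25], [[0, -3, 0], 0, 25], [[0, -2, 0], 0, 25], [[0, -2, 0], 0, 25]]'

```text
time_s: 5.9
eef_pos: [0.5668, -0.1364, 0.1254]
eef_rot: [0.001, 0.0, 1.0, 0.0]
wrist_force: [-1.1, 4.5, 7.1]
opening: 0.38
grasp_force: 59.6
```

Request:
servo_tool --commands '[[[0, -1.5, 0], 0, 25], [[0, -1.5, 0], 0, 25]]'

```text
time_s: 6.15
eef_pos: [0.5668, -0.1394, 0.1254]
eef_rot: [0.001, 0.0, 1.0, 0.0]
wrist_force: [-1.1, 3.3, 6.9]
opening: 0.381
grasp_force: 59.6
```

Request:
servo_tool --commands '[[[0, -1.5, 0], 0, 25], [[0, -1.5, 0], 0, 25]]'

```text
time_s: 6.4
eef_pos: [0.5668, -0.1424, 0.1254]
eef_rot: [0.001, 0.0, 1.0, 0.0]
wrist_force: [-1.2, 3.5, 6.4]
opening: 0.382
grasp_force: 59.6
```

Request:
servo_tool --commands '[[[0, -1, 0], 0, 25], [[0, -1, 0], 0, 25]]'

```text
time_s: 6.65
eef_pos: [0.5668, -0.1444, 0.1254]
eef_rot: [0.001, 0.0, 1.0, 0.0]
wrist_force: [-0.9, 4.3, 6.8]
opening: 0.377
grasp_force: 59.6
```

Request:
servo_tool --commands '[[[0, -1, 0], 0, 25], [[0, -1, 0], 0, 25]]'

```text
time_s: 6.9
eef_pos: [0.5668, -0.1464, 0.1254]
eef_rot: [0.001, 0.0, 1.0, 0.0]
wrist_force: [-0.3, 3.4, 6.7]
opening: 0.38
grasp_force: 59.6
```

Request:
servo_tool --commands '[[[0, -1, 0], 0, 25], [[0, -1, 0], 0, 25]]'

```text
time_s: 7.15
eef_pos: [0.5668, -0.1481, 0.1254]
eef_rot: [0.001, 0.0, 1.0, 0.001]
wrist_force: [0.1, 7.1, 8.0]
opening: 0.381
grasp_force: 59.6
```

Request:
servo_tool --commands '[[[0, -1, 0], 0, 25], [[0, -1, 0], 0, 25]]'

```text
time_s: 7.4
eef_pos: [0.5668, -0.1483, 0.1254]
eef_rot: [0.001, 0.0, 1.0, 0.002]
wrist_force: [0.8, 13.6, 9.5]
opening: 0.378
grasp_force: 59.9
```

```bash
python3 - <<'E'
from h import *
a=snap('wrist','w1')
b=snap('side','d1')
A=cv2.resize(a['color'],(400,300));B=cv2.resize(b['color'][180:330,270:470],(400,300),interpolation=2)
cv2.imwrite('pics/c1.png',np.hstack([A,B])[...,::-1])
E
```

```text
(no output)
```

View pics/c1.png

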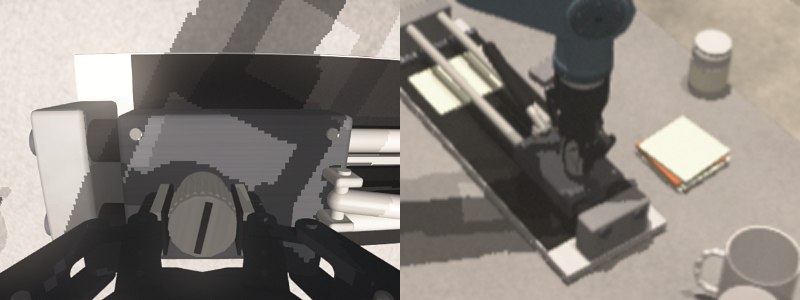

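The force reached 13.6 N with motion stopped at y = −0.148. The picture shows the carriage edge against the black buffer at (103,130) on the left, and the slot visible at (203,228). Now I'll screw down clockwise.

Request:
servo_tool --commands '[[[0, 0, 0], 0.1, 25], [[0, 0, 0], 0.15, 25], [[0, 0, 0.05], 0.15, 25], [[0, 0, 0.05], 0.15, 25]]'

```text
time_s: 8.0
eef_pos: [0.567, -0.1475, 0.1252]
eef_rot: [0.0, 0.274, 0.962, 0.003]
wrist_force: [2.0, 14.6, 9.0]
opening: 0.377
grasp_force: 59.7
```

```bash
cat >> h.py <<'E'
def ang():
    from scipy.spatial.transform import Rotation as Ro
    o=ctrl.get_obs(); w,x,y,z=o['eef_rot']; m=Ro.from_quat([x,y,z,w]).as_matrix()
    print('t',round(o['time_s'],2),'cw yaw',round(-np.arctan2(m[1,0],m[0,0]),4),'F',o['wrist_force'].round(1),'T',o['torque'].round(3),'q6',o['q'][5].round(3),'tau6',o['joint_efforts'][5].round(3),o['eef_pos'].round(4))
E
python3 -c "
from h import *;ang()"
```

```text
t 8.0 cw yaw -2.5869 F [ 2.  14.6  9. ] T [ 2.316 -0.223  0.212] q6 -1.479 tau6 -1.432 [ 0.567  -0.1475  0.1252]
```

Request:
servo_tool --commands '[[[0, 0, 0.05], 0.15, 25], [[0, 0, 0.05], 0.15, 25], [[0, 0, 0.05], 0.15, 25], [[0, 0, 0.05], 0.15, 25], [[0, 0, 0.05], 0.15, 25], [[0, 0, 0.05], 0.15, 25]]'

```text
time_s: 8.75
eef_pos: [0.5679, -0.1469, 0.1249]
eef_rot: [-0.0, 0.665, 0.747, 0.004]
wrist_force: [6.6, 16.3, 5.9]
opening: 0.385
grasp_force: 59.4
```

```bash
python3 -c "
from h import *;ang()"
```

```text
t 8.75 cw yaw -1.687 F [ 6.6 16.3  5.9] T [ 2.614 -0.998  0.14 ] q6 -0.579 tau6 -1.438 [ 0.5679 -0.1469  0.1249]
```

Request:
servo_tool --commands '[[[0, 0, 0.05], 0.15, 25], [[0, 0, 0.05], 0.15, 25]]'

```text
time_s: 9.0
eef_pos: [0.5683, -0.1469, 0.1248]
eef_rot: [-0.0, 0.769, 0.639, 0.004]
wrist_force: [8.6, 16.7, 3.6]
opening: 0.379
grasp_force: 59.3
```

```bash
python3 -c "
from h import *;ang()"
```

```text
t 9.0 cw yaw -1.387 F [ 8.6 16.7  3.6] T [ 2.585 -1.213  0.184] q6 -0.279 tau6 -1.442 [ 0.5683 -0.1469  0.1248]
```

Request:
servo_tool --commands '[[[0, 0.5, 0], 0.1, 25], [[0, 0.5, 0], 0.1, 25]]'

```text
time_s: 9.25
eef_pos: [0.5687, -0.147, 0.1247]
eef_rot: [-0.001, 0.829, 0.56, 0.003]
wrist_force: [4.5, 16.8, 6.8]
opening: 0.382
grasp_force: 59.6
```

```bash
python3 -c "
from h import *;ang()"
```

```text
t 9.25 cw yaw -1.1887 F [ 4.5 16.8  6.8] T [ 2.646 -0.675  0.079] q6 -0.08 tau6 -0.927 [ 0.5687 -0.147   0.1247]
```

Request:
servo_tool --commands '[[[0, 0, 0.05], 0.1, 25], [[0, 0, 0], 0.1, 25]]'

```text
time_s: 9.5
eef_pos: [0.5689, -0.1471, 0.1246]
eef_rot: [-0.001, 0.88, 0.474, 0.003]
wrist_force: [7.1, 17.2, 4.4]
opening: 0.378
grasp_force: 59.5
```

```bash
python3 -c "
from h import *;ang()"
```

```text
t 9.5 cw yaw -0.9886 F [ 7.1 17.2  4.4] T [ 2.542 -0.999  0.125] q6 0.12 tau6 -0.932 [ 0.5689 -0.1471  0.1246]
```

Request:
servo_tool --commands '[[[0, 0, 0.05], 0.1, 25], [[0, 0, 0], 0.1, 25]]'

```text
time_s: 9.75
eef_pos: [0.5691, -0.1473, 0.1246]
eef_rot: [-0.002, 0.923, 0.384, 0.003]
wrist_force: [7.4, 16.3, 3.3]
opening: 0.382
grasp_force: 59.5
```

```bash
python3 -c "
from h import *;ang()"
```

```text
t 9.75 cw yaw -0.7885 F [ 7.4 16.3  3.3] T [ 2.438 -1.147  0.121] q6 0.32 tau6 -0.935 [ 0.5691 -0.1473  0.1246]
```

Request:
servo_tool --commands '[[[0, 0, 0.05], 0.1, 25], [[0, 0, 0], 0.1, 25]]'

```text
time_s: 10.0
eef_pos: [0.5693, -0.1475, 0.1245]
eef_rot: [-0.002, 0.957, 0.29, 0.003]
wrist_force: [8.5, 15.3, 1.9]
opening: 0.38
grasp_force: 59.4
```

```bash
python3 -c "
from h import *;ang()"
```

```text
t 10.0 cw yaw -0.5885 F [ 8.5 15.3  1.9] T [ 2.346 -1.295  0.175] q6 0.52 tau6 -0.938 [ 0.5693 -0.1475  0.1245]
```

Request:
servo_tool --commands '[[[0, 0, 0.05], 0.1, 25], [[0, 0, 0], 0.1, 25]]'

```text
time_s: 10.25
eef_pos: [0.5694, -0.1477, 0.1244]
eef_rot: [-0.002, 0.981, 0.193, 0.003]
wrist_force: [9.0, 13.8, 1.7]
opening: 0.379
grasp_force: 59.4
```

```bash
python3 -c "
from h import *;ang()"
```

```text
t 10.25 cw yaw -0.3884 F [ 9.  13.8  1.7] T [ 2.184 -1.338  0.138] q6 0.72 tau6 -0.94 [ 0.5694 -0.1477  0.1244]
```

Request:
servo_tool --commands '[[[0, 0, 0.05], 0.1, 25], [[0, 0, 0], 0.1, 25]]'

```text
time_s: 10.5
eef_pos: [0.5695, -0.148, 0.1244]
eef_rot: [-0.002, 0.996, 0.094, 0.003]
wrist_force: [8.7, 11.7, 1.3]
opening: 0.377
grasp_force: 59.4
```

```bash
python3 -c "
from h import *;ang()"
```

```text
t 10.5 cw yaw -0.1884 F [ 8.7 11.7  1.3] T [ 2.073 -1.352  0.278] q6 0.92 tau6 -0.88 [ 0.5695 -0.148   0.1244]
```

Request:
servo_tool --commands '[[[0, 0, 0], 0.04, 25]]'

```text
time_s: 10.62
eef_pos: [0.5695, -0.148, 0.1243]
eef_rot: [-0.002, 0.997, 0.075, 0.003]
wrist_force: [8.6, 12.5, 0.6]
opening: 0.381
grasp_force: 59.4
```

```bash
python3 -c "
from h import *;ang()"
```

```text
t 10.62 cw yaw -0.1509 F [ 8.6 12.5  0.6] T [ 2.091 -1.399  0.945] q6 0.958 tau6 0.794 [ 0.5695 -0.148   0.1243]
```

Request:
servo_tool --commands '[[[0, 0, 0], 0.04, 25]]'

```text
time_s: 10.75
eef_pos: [0.5689, -0.1482, 0.1243]
eef_rot: [-0.002, 0.998, 0.056, 0.002]
wrist_force: [7.1, 12.4, 5.9]
opening: 0.383
grasp_force: 59.8
```

```bash
python3 -c "
from h import *;ang()"
```

```text
t 10.75 cw yaw -0.1126 F [ 7.1 12.4  5.9] T [ 1.971 -1.179  0.959] q6 0.997 tau6 0.463 [ 0.5689 -0.1482  0.1243]
```

Request:
servo_tool --commands '[[[0, 0, 0], 0.04, 25]]'

```text
time_s: 10.88
eef_pos: [0.5684, -0.1482, 0.1243]
eef_rot: [-0.002, 0.999, 0.036, 0.002]
wrist_force: [3.2, 11.8, 8.0]
opening: 0.379
grasp_force: 60.0
```

```bash
python3 -c "
from h import *;ang()"
```

```text
t 10.88 cw yaw -0.0729 F [ 3.2 11.8  8. ] T [ 1.8   -0.707  0.971] q6 1.037 tau6 0.53 [ 0.5684 -0.1482  0.1243]
```

Bottomed: the torque saturated at 0.95 N m, with about 0.1 rad of slip in the pads. I'll unwind in fine steps to find zero torque, then count a quarter turn from there.

Request:
servo_tool --commands '[[[0, 0, 0], -0.01, 25], [[0, 0, 0], 0, 25]]'

```text
time_s: 11.12
eef_pos: [0.5684, -0.1482, 0.1243]
eef_rot: [-0.002, 0.999, 0.042, 0.002]
wrist_force: [4.0, 11.9, 4.2]
opening: 0.378
grasp_force: 59.7
```

```bash
python3 -c "
from h import *;ang();snap('wrist','w2')"
```

```text
t 11.12 cw yaw -0.0832 F [ 4.  11.9  4.2] T [ 1.869 -0.494  0.743] q6 1.026 tau6 0.705 [ 0.5684 -0.1482  0.1243]
```

Request:
servo_tool --commands '[[[0, 0, 0], -0.01, 25], [[0, 0, 0], 0, 25]]'

```text
time_s: 11.42
eef_pos: [0.5684, -0.1482, 0.1243]
eef_rot: [-0.002, 0.999, 0.046, 0.002]
wrist_force: [3.8, 12.8, 4.4]
opening: 0.384
grasp_force: 59.7
```

```bash
python3 -c "
from h import *;ang()"
```

```text
t 11.43 cw yaw -0.0929 F [ 3.8 12.8  4.4] T [ 1.904 -0.49   0.584] q6 1.016 tau6 0.533 [ 0.5684 -0.1482  0.1243]
```

Request:
servo_tool --commands '[[[0, 0, 0], -0.02, 25], [[0, 0, 0], 0, 25]]'

```text
time_s: 11.68
eef_pos: [0.5684, -0.1482, 0.1243]
eef_rot: [-0.002, 0.998, 0.056, 0.002]
wrist_force: [4.8, 12.3, 5.2]
opening: 0.382
grasp_force: 59.7
```

```bash
python3 -c "
from h import *;ang()"
```

```text
t 11.68 cw yaw -0.1122 F [ 4.8 12.3  5.2] T [ 1.868 -0.512  0.32 ] q6 0.997 tau6 0.167 [ 0.5684 -0.1482  0.1243]
```

Request:
servo_tool --commands '[[[0, 0, 0], -0.02, 25], [[0, 0, 0], 0, 25]]'

```text
time_s: 11.92
eef_pos: [0.5684, -0.1482, 0.1244]
eef_rot: [-0.002, 0.998, 0.066, 0.002]
wrist_force: [5.5, 12.1, 5.1]
opening: 0.382
grasp_force: 59.7
```

```bash
python3 -c "
from h import *;ang()"
```

```text
t 11.93 cw yaw -0.1315 F [ 5.5 12.1  5.1] T [ 1.872 -0.525 -0.016] q6 0.977 tau6 -0.13 [ 0.5684 -0.1482  0.1244]
```

Zero torque is at yaw −0.130. With the friction wind-up, I need a further −1.577 rad.

Request:
servo_tool --commands '[[[0, 0, 0], -0.1, 25], [[0, 0, -0.06], -0.15, 25], [[0, 0, -0.06], -0.15, 25], [[0, 0, -0.06], -0.15, 25], [[0, 0, -0.06], -0.15, 25], [[0, 0, -0.06], -0.15, 25], [[0, 0, -0.06], -0.15, 25], [[0, 0, -0.06], -0.15, 25], [[0, 0, -0.06], -0.15, 25], [[0, 0, -0.06], -0.15, 25], [[0, 0, -0.06], -0.1, 25], [[0, 0, 0], -0.06, 25], [[0, 0, 0], -0.017, 25], [[0, 0, 0], 0, 25], [[0, 0, 0], 0, 25]]'

```text
time_s: 13.8
eef_pos: [0.5681, -0.1481, 0.125]
eef_rot: [-0.0, 0.638, 0.77, 0.003]
wrist_force: [2.8, 13.6, 5.8]
opening: 0.377
grasp_force: 60.0
```

```bash
python3 - <<'E'
from h import *
ang(); a=snap('wrist','w3'); b=snap('side','d3')
w2=dict(np.load('w2.npz'))
im=np.hstack([cv2.resize(w['color'][240:440,230:430],(390,390),interpolation=2) for w in(w2,a)])
cv2.imwrite('pics/c3.png',im[...,::-1])
E
```

```text
t 13.8 cw yaw -1.7584 F [ 2.8 13.6  5.8] T [ 1.967 -0.486 -0.037] q6 -0.65 tau6 -0.052 [ 0.5681 -0.1481  0.125 ]
```

View pics/c3.png

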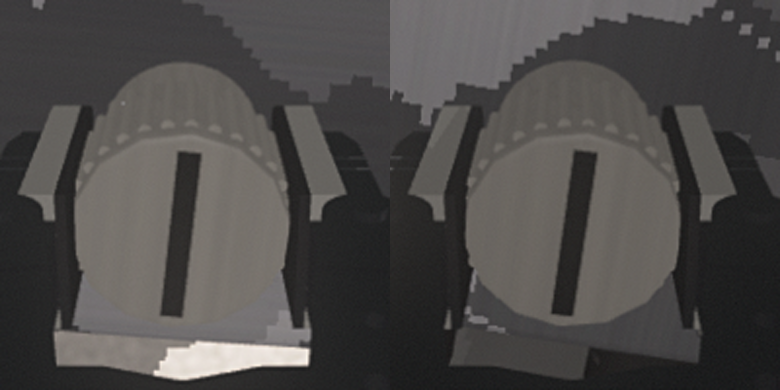

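View pics/w3.png

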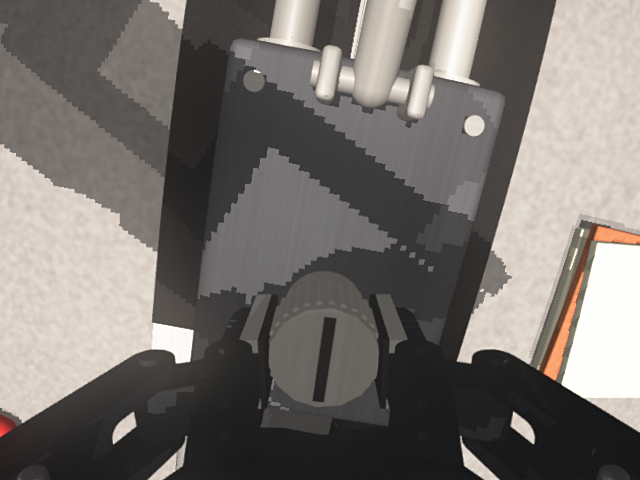

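The slot at (325,358) is steady in the grip and the carriage is still seated. My rows summed 0.05 rad too far, so I'll measure the slot's world angle directly, bottomed (w2) against now (w3).

```bash
cat >> h.py <<'E'
def slot(f,z):
    c=dict(np.load(f+'.npz')); g=cv2.cvtColor(c['color'],cv2.COLOR_RGB2GRAY)
    m=np.zeros_like(g); m[305:412,300:352]=(g[305:412,300:352]<65)
    N,l,st,ce=cv2.connectedComponentsWithStats(m); i=l[358,325]
    v,u=np.nonzero(l==i); X=plane(c,np.c_[u,v],z)[:,:2]; r=cv2.minAreaRect(X.astype(np.float32))
    w=np.linalg.eigh(np.cov(X.T))[1][:,1]
    print(f,st[i],np.round(r[1],4),'slot deg',np.degrees(np.arctan2(w[1],w[0]))%180)
E
python3 -c "
from h import *
slot('w2',.136);slot('w3',.1366)"
```

```text
w2 [313 318  20  84 926] [0.0032 0.0278] slot deg 178.99866286104748
w3 [313 317  23  85 959] [0.0033 0.0279] slot deg 93.35449245298005
```

Request:
servo_tool --commands '[[[0, 0, 0], 0.03, 25], [[0, 0, 0], 0.03, 25], [[0, 0, 0], 0.012, 25], [[0, 0, 0], 0, 25], [[0, 0, 0], 0, 25], [[0, 0, 0], 0, 25]]'

```text
time_s: 14.65
eef_pos: [0.5682, -0.1481, 0.1249]
eef_rot: [-0.0, 0.665, 0.747, 0.003]
wrist_force: [3.1, 12.9, 5.8]
opening: 0.382
grasp_force: 60.0
```

```bash
python3 -c "
from h import *
ang();snap('wrist','w4');slot('w2',.136);slot('w4',.1366)"
```

```text
t 14.65 cw yaw -1.6867 F [ 3.1 12.9  5.8] T [ 1.961 -0.491  0.041] q6 -0.578 tau6 0.067 [ 0.5682 -0.1481  0.1249]
w2 [313 318  20  84 926] [0.0032 0.0278] slot deg 178.99866286104748
w4 [313 317  23  85 946] [0.0278 0.0033] slot deg 89.43797541322247
```

The slot shows 90.4° and the tool 89.4°, bracketing a quarter turn. The carriage is held at the buffers with about 13 N and the cap is still gripped.

```bash
python3 -c "
from bench import ctrl
print(ctrl.hand_in())"
```

```text
the job is handed in; nothing more can be done
None
```

I handed the job in with the carriage held against the buffers at about 13 N. The cap was bottomed, then backed off a quarter turn (89.4° by tool angle, 90.4° by the slot in the camera), and is still gripped; no verdict came back.

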